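Load the marking plotter for one cask's parts

ROBOT

A 6-joint arm with a two-finger parallel gripper is mounted at the origin on a cart in front of the work surface, level with it; the furniture and walls round the work are solid. World frame = base frame: x ahead of the robot, y to its left, z up, the work surface at z = 0. Lengths are in m, angles in rad, forces in N, time in s.
With the tool pointing down it reaches from about 0.35 to 0.975 m from the base axis. Payload 4.9 kg.
Tool frame: the origin (TCP) lies midway between the tips of the shut fingers; the grasp point (between the pads) lies 19 mm behind it (ctrl.tcp_to_grasp is the distance from the TCP to the grasp point, in m); z points along the fingers, y is the line along which they close (so a half turn about z gives the same grasp; the last joint's range is limited). The gripper opens to 85 mm and grips with 20 to 120 N. Pads are 22 mm wide; open, the fingers measure 114 mm over their backs; the gripper's body (76 mm by 85 mm) begins 54 mm behind the grasp point. The pads swing forward as they close: fully open they stand 13 mm farther back than shut.
Start: joints at [-1.407, 0.053, 1.613, -0, 1.476, -0.119], TCP at [0.174, -0.6, 0.231] pointing down, gripper open.
Joint ranges: [-3.01, 3.01], [-1.01, 2.22], [0.06, 2.58], [-1.02, 4.17], [0.09, 2.62], [-3.14, 3.14]. Speed limits (rad/s): [2.57, 2.57, 3.14, 3.14, 3.14, 3.14].

INTERFACE

Orientations are given as a rotation vector (axis times angle).
In Python, from station import ctrl gives the robot as it stands.
- The arm moves only by the tool jog_arm, called after "Call:" in YAML: its name, and indented under it one key for each argument. Schema: {"type":"object","properties":{"motion":{"type":"array","items":{"type":"object","properties":{"jaw":{"type":"number"},"xyz":{"type":"array","items":{"type":"number"},"minItems":3,"maxItems":3},"rot":{"type":"array","items":{"type":"number"},"minItems":3,"maxItems":3}},"additionalProperties":false,"required":["jaw"]},"minItems":1,"maxItems":20},"grip_n":{"type":"number"},"only":{"type":"string"},"quiet":{"type":"boolean"},"lines":{"type":"string"}},"required":["motion"],"additionalProperties":false}. motion is a list of rows, 1 to 20 of them, each an object with the fields jaw (the finger opening in m), xyz (a list: dx, dy, dz in m), rot (a list: a rotation vector rx, ry, rz in rad); a field left out counts as zero (the opening has to be given); each row is the pose to reach, as a shift and turn from the pose commanded when the call began, along the tool's axes at that moment; what a row does not reach only later rows make up. A row lasts 1/12 s, in which the tool goes at most 0.0417 m and 0.125 rad, less where a joint would pass 70% of its speed; a pose out of reach is approached as far as the arm can. The fingers move at their own pace and stop on an object; grip_n is the grip in N (left out, the last holds). Time passes only in rows, so rows that do not move let the fingers close. The tool returns the time, the measured TCP pose, the force, the opening and the grip force at its end. only (a regular expression) keeps the lines of the reply that match it, lines (a string "A,B") keeps lines A to B, and quiet returns only ok. Input that does not fit is refused with a message, and nothing moves.
- ctrl.get_obs(): the state, without advancing time (a new reading comes with each control period).
- ctrl.get_image(name): name is "scene" or "top"; returns the picture (420x560x3 uint8, red, green, blue); there is no depth.
- ctrl.camera_params(name): a dict with "fx", "fy", "cx", "cy" (pixels), "T" (4x4, takes a point from camera to world coordinates). Camera axes: x right, y down, z forward; pixel columns grow to the right and rows downward; lengths in m; the calibration is good to about 2 mm. A picture is of the moment at which its call begins. camera_params takes no time and is no camera call.
- ctrl.finish_job(): hands the job in; it is judged then, once.
The state is a dict: "t": time; "q": joint angles; "dq": joint speeds; "effort": joint torques, N m; "tool_pos": TCP position; "tool_rot": TCP orientation; "contact_force": force on the tool from outside, world axes, zero at the start; "wrist_torque": the same for the moment, N m; "opening": finger opening in m; "grip_force": force on a finger pad.
Only numpy, scipy, OpenCV 4.12 (cv2) and the standard library are available. Lean on these libraries where they do the work, as an engineer would, in place of code of your own. Each camera call takes 0.05 s, during which the arm holds its last target. There are 200 camera calls.

TASK

Load the marking plotter for the next cask: stand the large dark bung in the black nest and the small pale bung in the blue nest, each fully down, and load both round wooden tags into the spring magazine, pressing each one down until the four brass latches catch it. The plotter marks the topmost tag first and the pale one is wanted first, so load the dark tag before it, underneath. Leave the gantry parked where it is.

Things in the scene. Friction and masses are not known exactly. Their poses are not given: they have to be found in the camera images.
- bung_large: Loose dark mottled cask bung, slightly tapered, wide end up: 45 mm across the top, 40 mm tall, standing upright on the bench; grip its upper part. For contact it is a plain upright cylinder of 45 mm diameter all the way down. Origin: centre of its underside, z up.
- bung_small: Loose pale cask bung, slightly tapered, wide end up: 35 mm across the top, 35 mm tall, standing upright on the bench; grip its upper part. For contact it is a plain upright cylinder of 35 mm diameter all the way down. Origin: centre of its underside, z up.
- tag_dark: Loose dark-brown wooden disc (tag blank), 54 mm diameter, 8 mm thick, with a thin ring line and a small brass eyelet on its upper face, lying flat on the bench. Origin: centre of its underside, z up.
- tag_pale: Loose pale wooden disc (tag blank), 54 mm diameter, 8 mm thick, with a thin ring line and a small brass eyelet on its upper face, lying flat on the bench. Origin: centre of its underside, z up.
- nest_large: Fixed nest for the large dark bung, inside the plotter's frame: black round cup on a round plywood foot of 84 mm diameter. Bore 49 mm wide; its floor, on which the bung stands, is 6 mm above the bench; the bore flares from 12 mm up to about 66 mm wide at the rim, 20 mm above the bench. Origin: centre of its underside, at bench height, z up.
- nest_small: Fixed nest for the small pale bung, inside the plotter's frame: blue round cup on a round plywood foot of 84 mm diameter. Bore 39 mm wide; its floor, on which the bung stands, is 11 mm above the bench; the bore flares from 17 mm up to about 56 mm wide at the rim, 25 mm above the bench. Origin: centre of its underside, at bench height, z up.
- magazine: Fixed spring magazine for the tags, inside the frame: plywood base 84 x 84 x 8 mm, four aluminium posts on its diagonals leave a round shaft 57 mm wide; lead-in flared to about 73 mm at the post tops, 65 mm above the bench. Between posts, along the body's x and y axes, gaps 33 mm wide let fingers in. Empty at the start. Origin: centre of the base's underside, at bench height, z up.
- magazine_seat (a point): On the magazine's axis, 46 mm above the bench: level of the flat undersides of its four sprung brass latches, sloped on top, 5 mm into the shaft. A tag laid in rests on the slopes, underside 54 mm up. Press its middle with shut fingertips, up to about 12 N, till its top is about 42 mm up; let go and it springs up and is caught, top at 46 mm. The next tag takes its place and pushes it 8 mm lower.
- magazine_follower (a joint): Red spring follower plate (52 mm disc) in the magazine, m: 0 when up under the latches (empty), growing as it is pressed down, at most 0.030; spring force 4.5 N at 0, rising 0.18 N per mm. About 0.008 with one tag caught, 0.016 with two.
- plotter_carriage (a joint): Plotter gantry, a rail along x (0.40 to 0.80 m), m: parked at -0.15 to -0.13, rail at y = -0.10 minus this value, 73 to 93 mm above the bench; its pen head, on the left of the rail near x = 0.57, rises to 121 mm. It slides easily along y (2 N). The fixed frame: bars 20 mm wide, tops 45 mm up, outer edges x = 0.40 to 0.80, y = -0.345 to 0.145.

How it is judged:
At the end, for the whole second after the job is handed in: Each bung stands on its own nest's floor; both tags lie under the magazine's latches, dark below (underside 30 mm up), pale on top (38 mm); each within 8 mm of its holder's centre, 4 mm in height and 0.12 rad of upright; follower over 12 mm down; all at rest and released (horizontal distance between bung_large and nest_large below 0.008 m and z of bung_large in the frame of nest_large between 0.002 and 0.01 m and angle between each of bung_large, bung_small, tag_dark, tag_pale's own z axis and vertical below 0.12 rad and linear speed of each of bung_large, bung_small, tag_dark, tag_pale below 0.02 m/s and horizontal distance between bung_small and nest_small below 0.008 m and z of bung_small in the frame of nest_small between 0.007 and 0.015 m and horizontal distance between each of tag_dark, tag_pale and magazine below 0.008 m and z of tag_dark in the frame of magazine between 0.026 and 0.034 m and z of tag_pale in the frame of magazine between 0.034 and 0.042 m and value of joint magazine_follower above 0.012 m); the robot touches nothing.
It fails at once if the parked gantry is pushed more than about 3 cm out of its parking place (value of joint plotter_carriage above -0.1 m).
It also fails if it takes over 122 s, if anything falls off the work surface, if the arm or the gripper's body presses on something with over 40 N, if the wrist force passes 120 N, or if a joint passes its speed limit or range.

## Working session

There is one attempt and no reset: what is moved stays moved. The work goes in short steps, Python scripts to look and compute and a tool call to move; the robot and the scene stay as the last step left them, time stands still between calls to the robot, and variables do not carry over. Pictures are saved under pics/ and viewed, at most 17 in all, crops included, and the job is handed in when it is done.

```bash
ls; mkdir -p pics
```

Run:
```python
from station import ctrl
import cv2, numpy as np
for n in("scene","top"):
    im=ctrl.get_image(n); cv2.imwrite(f"pics/{n}0.png",im[:,:,::-1])
    p=ctrl.camera_params(n); print(n,p["fx"],p["fy"],p["cx"],p["cy"]); print(np.round(p["T"],4))
o=ctrl.get_obs(); print({k:np.round(v,4) for k,v in o.items()})
```

```text
pics
station.py
scene 479.78703421462217 479.78703421462217 272.7919630784142 202.4067176081815
[[-0.6046 -0.5151  0.6076 -0.2947]
 [-0.7965  0.3816 -0.469   0.5966]
 [ 0.0097 -0.7675 -0.641   0.9283]
 [ 0.      0.      0.      1.    ]]
top 493.41235561718094 493.41235561718094 290.62072793664527 214.8244256662265
[[ 0.0093 -0.998   0.0632  0.4375]
 [-0.9999 -0.009   0.0053 -0.0213]
 [-0.0047 -0.0632 -0.998   1.3906]
 [ 0.      0.      0.      1.    ]]
{'t': np.float64(0.1), 'q': array([-1.407 ,  0.0533,  1.6142, -0.    ,  1.476 , -0.119 ]), 'dq': array([-0.0004, -0.0007, -0.0036,  0.    , -0.0006, -0.0011]), 'effort': array([ 1.80000e-03, -3.94904e+01, -3.71361e+01,  1.00000e-04,
        3.90000e-03, -0.00000e+00]), 'tool_pos': array([ 0.1743, -0.5996,  0.2302]), 'tool_rot': array([-3.1084e+00, -4.4250e-01,  1.0000e-04]), 'contact_force': array([0.0598, 0.0956, 0.3354]), 'wrist_torque': array([-0.0221,  0.0184, -0.014 ]), 'grip_force': np.float64(0.0), 'opening': np.float64(0.0855)}
```

View pics/top0.png

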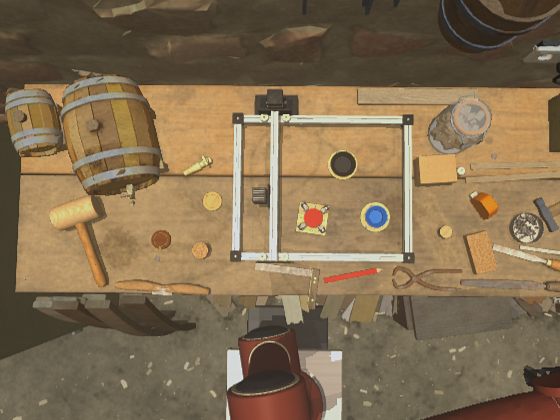

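View pics/scene0.png

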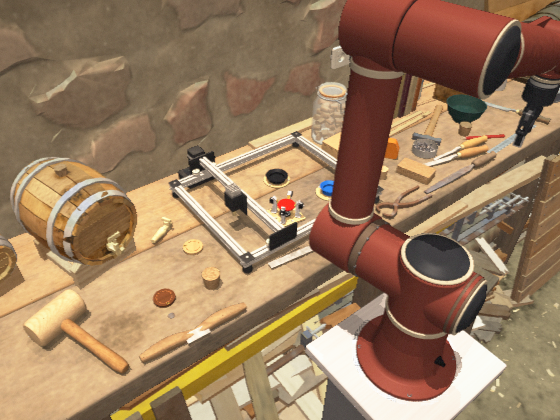

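The top view shows the pale tag near (212,201), the dark tag near (161,240), the magazine at (313,218), the black nest at (342,165) and the blue nest at (375,216). The bung candidates are (200,250) and (446,232), so I'll zoom in on those.

Run:
```python
import cv2, numpy as np
a=cv2.imread("pics/top0.png");s=cv2.imread("pics/scene0.png")
r=lambda im,x,y,w,h:cv2.resize(im[y:y+h,x:x+w],(400,300),interpolation=cv2.INTER_CUBIC)
g=np.vstack([np.hstack([r(a,130,180,120,90),r(a,420,190,120,90)]),np.hstack([r(a,285,140,120,90),r(s,140,230,120,90)])])
cv2.imwrite("pics/crop.png",g)
```

```text
(no output)
```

View pics/crop.png

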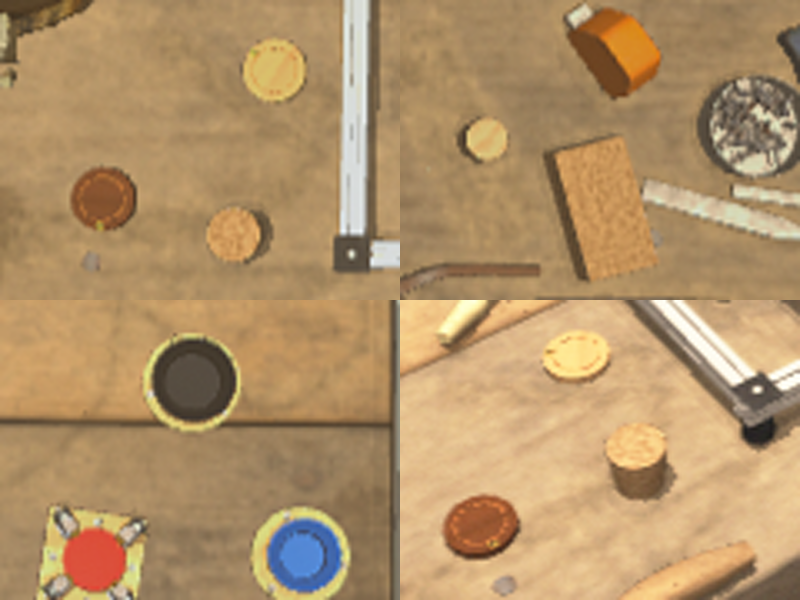

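The crops confirm it: the mottled cork at about (200,250) is the large bung, and the small pale bung is at about (446,232). Next I'll measure the centres.

Create h.py:
```python
import cv2, numpy as np
from station import ctrl
def ray(n,u,v,z):
    p=ctrl.camera_params(n);T=p["T"]
    d=T[:3,:3]@np.array([(u-p["cx"])/p["fx"],(v-p["cy"])/p["fy"],1]);o=T[:3,3]
    return o+d*(z-o[2])/d[2]
def proj(n,X):
    p=ctrl.camera_params(n);c=np.linalg.inv(p["T"])@np.append(X,1)
    return np.array([p["cx"]+p["fx"]*c[0]/c[2],p["cy"]+p["fy"]*c[1]/c[2]])
def blob(n,im,u,v,z,r,tol):
    """centre and equivalent diameters of the blob of the colour at (u,v), at height z"""
    lab=cv2.cvtColor(np.ascontiguousarray(im),cv2.COLOR_RGB2LAB).astype(float)
    ref=np.median(lab[v-2:v+3,u-2:u+3].reshape(-1,3),0)
    w=np.array([.5,1.5,1.5])
    m=(np.linalg.norm((lab-ref)*w,axis=2)<tol).astype(np.uint8)
    k=np.zeros_like(m);cv2.circle(k,(u,v),r,1,-1);m&=k
    m=cv2.morphologyEx(m,cv2.MORPH_CLOSE,np.ones((3,3),np.uint8))
    N,L,S,C=cv2.connectedComponentsWithStats(m)
    i=1+np.argmax(S[1:,4]);cs,_=cv2.findContours((L==i).astype(np.uint8),cv2.RETR_EXTERNAL,cv2.CHAIN_APPROX_NONE)
    h=cv2.convexHull(cs[0]);M=cv2.moments(h);c=(M["m10"]/M["m00"],M["m01"]/M["m00"])
    P=ray(n,*c,z);q=np.array([ray(n,*x[0],z)[:2] for x in h]);e=1/360
    return np.round(c,1),np.round(P,4),np.round(np.ptp(q,axis=0)+e,4)
```

Run:
```python
from h import *
a=cv2.imread("pics/top0.png")[:,:,::-1];s=cv2.imread("pics/scene0.png")[:,:,::-1]
for nm,u,v,z,r in [("pale",212,201,.008,14),("dark",161,240,.008,14),("large",200,250,.04,13),("small",447,232,.035,11),("red",313,218,.046,14),("blue",375,216,.018,18),("black",342,164,.015,18)]:
    for t in (20,30,45): print(nm,t,*blob("top",a,u,v,z,r,t))
for nm,u,v,z,r in [("pale",192,246,.008,16),("dark",163,297,.008,18),("large",210,273,.04,12)]:
    for t in (20,30,45): print("scene",nm,t,*blob("scene",s,u,v,z,r,t))
```

```text
pale 20 [211.7 200.5] [0.5636 0.2085 0.008 ] [0.0537 0.0535]
pale 30 [211.8 200.5] [0.5634 0.2082 0.008 ] [0.0566 0.0537]
pale 45 [212. 201.] [0.562  0.2077 0.008 ] [0.0819 0.0817]
dark 20 [160.2 239.2] [0.4533 0.3508 0.008 ] [0.0533 0.0536]
dark 30 [161.  241.5] [0.447  0.3486 0.008 ] [0.0671 0.0758]
dark 45 [161. 240.] [0.4511 0.3486 0.008 ] [0.0811 0.0813]
large 20 [198.8 249.1] [0.4268 0.236  0.04  ] [0.0517 0.0472]
large 30 [200. 250.] [0.4245 0.2326 0.04  ] [0.0736 0.0739]
large 45 [200. 250.] [0.4245 0.2326 0.04  ] [0.0736 0.0739]
small 20 [446.1 231.9] [ 0.4804 -0.441   0.035 ] [0.0439 0.0331]
small 30 [446.7 232.8] [ 0.4779 -0.4425  0.035 ] [0.0631 0.0493]
small 45 [447.1 232. ] [ 0.48   -0.4438  0.035 ] [0.0631 0.0604]
red 20 [312.9 217.4] [ 0.5161 -0.075   0.046 ] [0.0494 0.0519]
red 30 [312.8 217.4] [ 0.516  -0.0748  0.046 ] [0.0494 0.0519]
red 45 [312.8 217.3] [ 0.5165 -0.0748  0.046 ] [0.0521 0.052 ]
blue 20 [376.1 216.2] [ 0.5228 -0.252   0.018 ] [0.0587 0.0584]
blue 30 [376.  216.1] [ 0.5231 -0.2517  0.018 ] [0.0587 0.0585]
blue 45 [375.8 216.1] [ 0.5231 -0.2513  0.018 ] [0.0588 0.0612]
black 20 [342.8 163.6] [ 0.6702 -0.1593  0.015 ] [0.0682 0.0702]
black 30 [342.8 163.6] [ 0.6701 -0.1593  0.015 ] [0.0737 0.0703]
black 45 [342.8 166.7] [ 0.6613 -0.1594  0.015 ] [0.0933 0.0897]
scene pale 20 [192.3 245.6] [0.5623 0.2071 0.008 ] [0.0539 0.0549]
scene pale 30 [192.2 242. ] [0.5742 0.2006 0.008 ] [0.0755 0.0733]
scene pale 45 [192. 246.] [0.5612 0.2087 0.008 ] [0.1178 0.093 ]
scene dark 20 [163.5 297. ] [0.451  0.3504 0.008 ] [0.0545 0.0541]
scene dark 30 [163.6 297.4] [0.4496 0.351  0.008 ] [0.0594 0.0564]
scene dark 45 [164.2 299.7] [0.4426 0.3531 0.008 ] [0.0707 0.0741]
scene large 20 [209.8 271.3] [0.4292 0.2309 0.04  ] [0.0672 0.0618]
scene large 30 [209.8 271.4] [0.4288 0.231  0.04  ] [0.0685 0.0625]
scene large 45 [209.8 271.5] [0.4284 0.2314 0.04  ] [0.0685 0.0625]
```

Add to h.py:
```python
def to(x,y,z,yaw=0):
    "shift in tool axes to TCP x,y,z with tool x at world angle yaw, tool down"
    from scipy.spatial.transform import Rotation as R
    o=ctrl.get_obs();A=R.from_rotvec(o["tool_rot"])
    G=R.from_euler("z",yaw)*R.from_rotvec([np.pi,0,0])
    print("d",np.round(A.inv().apply(np.array([x,y,z])-o["tool_pos"]),4),"r",np.round((A.inv()*G).as_rotvec(),4),"at",np.round(o["tool_pos"],4),"t",round(float(o["t"]),2))
```

Run:
```python
from h import *
for u,v in((200.2,250.2),(199.5,249.7)):print(ray("top",u,v,.04))
print(ray("scene",211,273.8,.04), ray("top",446.1,231.9,.035))
# magazine base corners in the crop, yaw
print([np.round(ray("top",285+x/3.333,140+(y-300)/3.333,.008),4) for x,y in((50,507),(147,515))])
print([np.round(ray("top",u,v,.083),3) for u,v in((268,190),(280,190))])
a=cv2.imread("pics/top0.png")[:,:,::-1]
for t in(10,13,16):print(blob("top",a,200,250,.04,13,t))
to(.48,-.441,.13)
```

```text
[0.42393445 0.23204508 0.04      ]
[0.42527936 0.23398823 0.04      ]
[0.42026495 0.2328758  0.04      ] [ 0.4802562  -0.44099596  0.035     ]
[array([ 0.5611, -0.04  ,  0.008 ]), array([ 0.5551, -0.1219,  0.008 ])]
[array([0.586, 0.047, 0.083]), array([0.586, 0.015, 0.083])]
(array([199.4, 249.9]), array([0.4247, 0.2342, 0.04  ]), array([0.0411, 0.0438]))
(array([199.5, 249.8]), array([0.425 , 0.2341, 0.04  ]), array([0.0437, 0.0439]))
(array([199.4, 249.8]), array([0.4251, 0.2341, 0.04  ]), array([0.0438, 0.044 ]))
d [ 0.3378 -0.0668  0.1004] r [-0.0019  0.      0.2828] at [ 0.1743 -0.5996  0.2302] t 0.1
```

Call:
jog_arm:
  motion:
    - {"jaw":0.085,"xyz":[0.338,-0.067,0],"rot":[0,0,0.283]}
    - {"jaw":0.085,"xyz":[0.338,-0.067,0],"rot":[0,0,0.283]}
    - {"jaw":0.085,"xyz":[0.338,-0.067,0],"rot":[0,0,0.283]}
    - {"jaw":0.085,"xyz":[0.338,-0.067,0],"rot":[0,0,0.283]}
    - {"jaw":0.085,"xyz":[0.338,-0.067,0],"rot":[0,0,0.283]}
    - {"jaw":0.085,"xyz":[0.338,-0.067,0],"rot":[0,0,0.283]}
    - {"jaw":0.085,"xyz":[0.338,-0.067,0],"rot":[0,0,0.283]}
    - {"jaw":0.085,"xyz":[0.338,-0.067,0],"rot":[0,0,0.283]}
    - {"jaw":0.085,"xyz":[0.338,-0.067,0],"rot":[0,0,0.283]}
    - {"jaw":0.085,"xyz":[0.338,-0.067,0.11],"rot":[0,0,0.283]}
    - {"jaw":0.06,"xyz":[0.338,-0.067,0.11],"rot":[0,0,0.283]}
    - {"jaw":0.06,"xyz":[0.338,-0.067,0.11],"rot":[0,0,0.283]}
    - {"jaw":0.06,"xyz":[0.338,-0.067,0.11],"rot":[0,0,0.283]}
    - {"jaw":0.06,"xyz":[0.338,-0.067,0.11],"rot":[0,0,0.283]}
  grip_n: 40

```text
t: 1.27
tool_pos: [0.4789, -0.4405, 0.119]
tool_rot: [-3.138, 0.001, 0.005]
contact_force: [0.2, 1.1, 0.5]
opening: 0.06
grip_force: 0.0
```

Call:
jog_arm:
  motion:
    - {"jaw":0.06,"xyz":[0.001,0,0.04]}
    - {"jaw":0.06,"xyz":[0.001,0,0.07]}
    - {"jaw":0.06,"xyz":[0.001,0,0.09]}
    - {"jaw":0.06,"xyz":[0.001,0,0.103]}
    - {"jaw":0.06,"xyz":[0.001,0,0.103]}
    - {"jaw":0.0,"xyz":[0.001,0,0.103]}
    - {"jaw":0.0,"xyz":[0.001,0,0.103]}
    - {"jaw":0.0,"xyz":[0.001,0,0.103]}
    - {"jaw":0.0,"xyz":[0.001,0,0.103]}
    - {"jaw":0.0,"xyz":[0.001,0,0.103]}
    - {"jaw":0.0,"xyz":[0.001,0,0.103]}
    - {"jaw":0.0,"xyz":[0.001,0,0.103]}
    - {"jaw":0.0,"xyz":[0.001,0,0.103]}
  grip_n: 40

```text
t: 2.35
tool_pos: [0.4829, -0.4435, 0.0218]
tool_rot: [3.137, -0.0, 0.006]
contact_force: [-0.0, -1.0, 5.9]
opening: 0.0331
grip_force: 40.3
```

```bash
python3 -c "
from h import *
a=ctrl.get_image('scene')
u,v=proj('scene',[.48,-.44,.02]);print(u,v);u=int(u);v=int(v)
cv2.imwrite('pics/g1.png',cv2.resize(a[max(v-60,0):v+60,max(u-80,0):u+80,::-1],(640,480)))"
```

```text
381.39147274064607 172.02480539581074
```

View pics/g1.png

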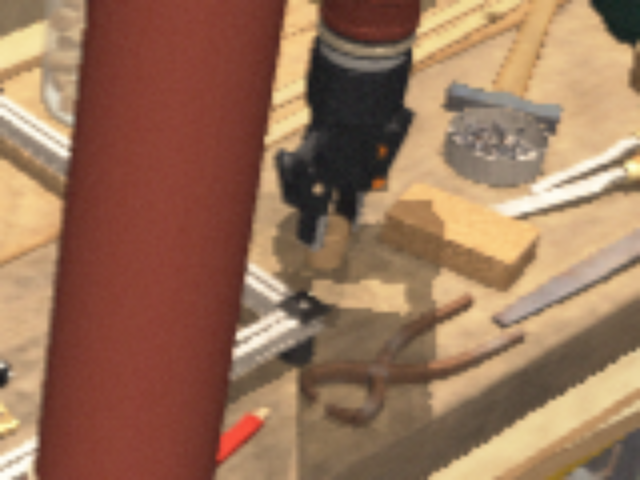

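The fingers hold the small bung, with a grip of 40 N at 33 mm opening. Next I lift it and carry it to the blue nest.

Call:
jog_arm:
  motion:
    - {"jaw":0,"xyz":[0,0,-0.04]}
    - {"jaw":0,"xyz":[0,0,-0.08]}
    - {"jaw":0,"xyz":[0,0,-0.12]}
    - {"jaw":0.0,"xyz":[0.02,-0.04,-0.12]}
    - {"jaw":0.0,"xyz":[0.03,-0.08,-0.12]}
    - {"jaw":0.0,"xyz":[0.04,-0.12,-0.12]}
    - {"jaw":0.0,"xyz":[0.042,-0.16,-0.12]}
    - {"jaw":0.0,"xyz":[0.042,-0.19,-0.12]}
    - {"jaw":0.0,"xyz":[0.042,-0.19,-0.12]}
    - {"jaw":0.0,"xyz":[0.042,-0.19,-0.12]}
    - {"jaw":0.0,"xyz":[0.042,-0.19,-0.12]}

```text
t: 3.32
tool_pos: [0.5237, -0.252, 0.1392]
tool_rot: [3.14, 0.0, 0.002]
contact_force: [-0.6, -0.8, -0.6]
opening: 0.0329
grip_force: 40.0
```

```bash
python3 -c "
from h import *
to(.523,-.2515,.1)
a=ctrl.get_image('scene')
u,v=proj('scene',[.523,-.25,.1]);print(u,v);u=int(u);v=int(v)
cv2.imwrite('pics/g2.png',np.hstack([cv2.resize(a[max(v-60,0):v+60,max(u-50,0):u+50,::-1],(400,480)),cv2.resize(ctrl.get_image('top')[150:270,330:430,::-1],(400,480))]))"
```

```text
d [-0.0007 -0.0006  0.0392] r [ 0.0013 -0.0012  0.0001] at [ 0.5237 -0.252   0.1392] t 3.32
330.65053758758404 165.8705575566575
```

View pics/g2.png

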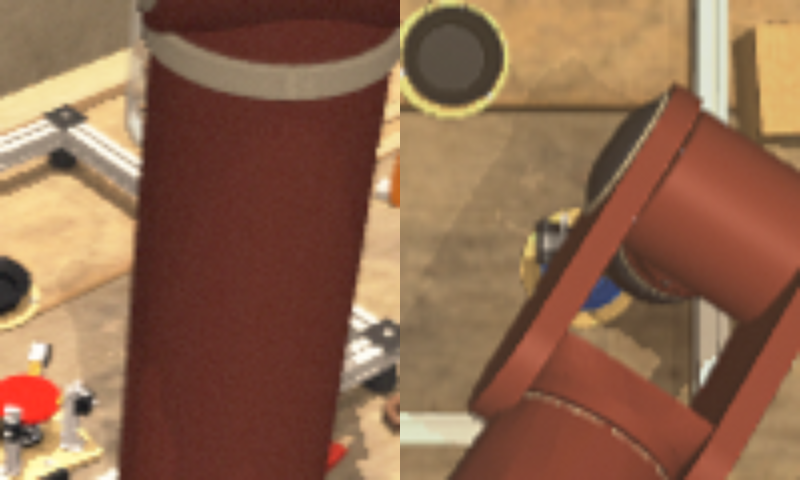

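Both views show the arm blocking the bung; the grip reading (40 N, 33 mm) says it is still held. I'll lower it slowly over the blue nest.

Call:
jog_arm:
  motion:
    - {"jaw":0,"xyz":[-0.001,0,0.03]}
    - {"jaw":0,"xyz":[-0.001,0,0.06]}
    - {"jaw":0,"xyz":[-0.001,0,0.075]}
    - {"jaw":0.0,"xyz":[-0.001,0,0.085]}
    - {"jaw":0.0,"xyz":[-0.001,0,0.09]}
    - {"jaw":0.0,"xyz":[-0.001,0,0.095]}
    - {"jaw":0.0,"xyz":[-0.001,0,0.1]}
    - {"jaw":0.0,"xyz":[-0.001,0,0.1]}
    - {"jaw":0.0,"xyz":[-0.001,0,0.1]}

```text
t: 4.17
tool_pos: [0.5228, -0.2519, 0.039]
tool_rot: [3.141, -0.001, 0.002]
contact_force: [-0.2, 1.6, -0.9]
opening: 0.0325
grip_force: 40.0
```

```bash
python3 -c "
from h import *
to(.523,-.2515,.033)"
```

```text
d [ 0.0002 -0.0004  0.006 ] r [ 0.0006 -0.001  -0.0003] at [ 0.5228 -0.2519  0.039 ] t 4.17
```

Call:
jog_arm:
  motion:
    - {"jaw":0,"xyz":[0,0,0.002]}
    - {"jaw":0,"xyz":[0,0,0.004]}
    - {"jaw":0,"xyz":[0,0,0.006]}
    - {"jaw":0.0,"xyz":[0,0,0.007]}
    - {"jaw":0,"xyz":[0,0,0.007]}
    - {"jaw":0,"xyz":[0,0,0.007]}

```text
t: 4.67
tool_pos: [0.5228, -0.2517, 0.0329]
tool_rot: [3.141, 0.0, 0.0]
contact_force: [-3.0, 2.3, 6.7]
opening: 0.0328
grip_force: 40.7
```

```bash
python3 -c "
from h import *
to(.523,-.2515,.033)"
```

```text
d [ 0.0002 -0.0002 -0.0001] r [ 0.0003 -0.0003  0.    ] at [ 0.5228 -0.2517  0.0329] t 4.67
```

Contact comes at the expected height. I release, rise and move over to the large bung.

Call:
jog_arm:
  motion:
    - {"jaw":0.055}
    - {"jaw":0.055}
    - {"jaw":0.055}
    - {"jaw":0.055}
    - {"jaw":0.055,"xyz":[0,0,-0.03]}
    - {"jaw":0.07,"xyz":[0,0,-0.07]}
    - {"jaw":0.07,"xyz":[0,0,-0.11]}
    - {"jaw":0.07,"xyz":[0,0,-0.15]}
    - {"jaw":0.07,"xyz":[0,0,-0.17]}

```text
t: 5.42
tool_pos: [0.5242, -0.2527, 0.2074]
tool_rot: [3.137, -0.0, 0.011]
contact_force: [0.1, -0.6, -0.0]
opening: 0.0705
grip_force: 0.0
```

Call:
jog_arm:
  motion:
    - {"jaw":0.07,"xyz":[-0.01,-0.04,0]}
    - {"jaw":0.07,"xyz":[-0.02,-0.08,0]}
    - {"jaw":0.07,"xyz":[-0.03,-0.12,0]}
    - {"jaw":0.07,"xyz":[-0.04,-0.16,0]}
    - {"jaw":0.07,"xyz":[-0.05,-0.2,0]}
    - {"jaw":0.07,"xyz":[-0.06,-0.24,0]}
    - {"jaw":0.07,"xyz":[-0.07,-0.28,0]}
    - {"jaw":0.07,"xyz":[-0.08,-0.32,0]}
    - {"jaw":0.07,"xyz":[-0.09,-0.36,0]}
    - {"jaw":0.07,"xyz":[-0.098,-0.4,0]}
    - {"jaw":0.07,"xyz":[-0.098,-0.44,0]}
    - {"jaw":0.07,"xyz":[-0.098,-0.47,0]}
    - {"jaw":0.07,"xyz":[-0.098,-0.486,0]}
    - {"jaw":0.07,"xyz":[-0.098,-0.486,0]}
    - {"jaw":0.07,"xyz":[-0.098,-0.486,0]}
    - {"jaw":0.07,"xyz":[-0.098,-0.486,0]}
    - {"jaw":0.07,"xyz":[-0.098,-0.486,0]}

```text
t: 6.83
tool_pos: [0.4245, 0.2335, 0.2011]
tool_rot: [3.141, -0.003, -0.0]
contact_force: [-0.1, 0.7, -0.3]
opening: 0.0699
grip_force: 0.0
```

```bash
python3 -c "
from h import *
to(.425,.234,.014)
a=ctrl.get_image('top');cv2.imwrite('pics/t2.png',a[:,:,::-1])
for t in(20,30):print(blob('top',a,376,216,.046,12,t))
cv2.imwrite('pics/g3.png',cv2.resize(a[130:270,280:460,::-1],(720,560)))"
```

```text
d [ 0.0005 -0.0006  0.1871] r [ 0.0004  0.0002 -0.0017] at [0.4245 0.2335 0.2011] t 6.83
(array([377.4, 215.5]), array([ 0.5229, -0.2511,  0.046 ]), array([0.0329, 0.0328]))
(array([377.4, 215.6]), array([ 0.5226, -0.2509,  0.046 ]), array([0.0329, 0.0328]))
```

View pics/g3.png

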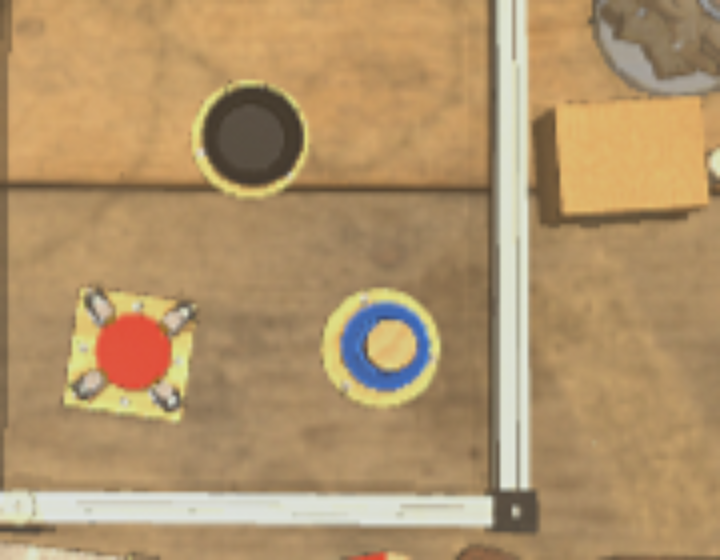

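The small bung sits centred in the blue nest, and its top matches the 46 mm plane. The magazine yaw looks nearer -0.147 in this view, so I'll re-measure it while I fetch the large bung.

Call:
jog_arm:
  motion:
    - {"jaw":0.06,"xyz":[0,0,0.04]}
    - {"jaw":0.06,"xyz":[0,0,0.08]}
    - {"jaw":0.06,"xyz":[0,0,0.12]}
    - {"jaw":0.06,"xyz":[0,0,0.15]}
    - {"jaw":0.06,"xyz":[0,0,0.17]}
    - {"jaw":0.06,"xyz":[0,0,0.18]}
    - {"jaw":0.06,"xyz":[0,0,0.187]}
    - {"jaw":0.06,"xyz":[0,0,0.187]}
    - {"jaw":0.06,"xyz":[0,0,0.187]}
    - {"jaw":0.06,"xyz":[0,0,0.187]}
    - {"jaw":0.06,"xyz":[0,0,0.187]}

```text
t: 7.8
tool_pos: [0.4259, 0.235, 0.0161]
tool_rot: [-3.14, 0.0, -0.005]
contact_force: [-0.1, -0.1, 0.7]
opening: 0.0598
grip_force: 0.0
```

Call:
jog_arm:
  motion:
    - {"jaw":0}
    - {"jaw":0}
    - {"jaw":0}
    - {"jaw":0}
    - {"jaw":0}
    - {"jaw":0}

```text
t: 8.3
tool_pos: [0.4256, 0.235, 0.0158]
tool_rot: [-3.141, 0.0, -0.004]
contact_force: [0.0, 0.2, 6.0]
opening: 0.0435
grip_force: 40.9
```

Call:
jog_arm:
  motion:
    - {"jaw":0}
    - {"jaw":0}

```text
t: 8.47
tool_pos: [0.4256, 0.235, 0.0158]
tool_rot: [-3.141, 0.0, -0.004]
contact_force: [-0.5, -1.2, 6.2]
opening: 0.0436
grip_force: 40.9
```

Run:
```python
from h import *
a=cv2.imread('pics/t2.png');h=cv2.cvtColor(a,cv2.COLOR_BGR2HSV)
m=cv2.inRange(h,(20,80,170),(35,255,255));k=np.zeros_like(m);k[198:240,290:335]=255;m&=k
m=cv2.morphologyEx(m,cv2.MORPH_OPEN,np.ones((2,2)))
p=cv2.findNonZero(m);r=cv2.minAreaRect(p);print(r)
b=cv2.boxPoints(r);q=np.array([ray('top',*x,.008)[:2] for x in b]);print(q.round(4),q.mean(0))
for i in range(4):
    d=q[(i+1)%4]-q[i];print(np.linalg.norm(d).round(4),np.degrees(np.arctan2(d[1],d[0])).round(1))
```

```text
((313.15997314453125, 219.37998962402344), (29.839906692504883, 30.122751235961914), 8.130102157592773)
[[ 0.4765 -0.0302]
 [ 0.5604 -0.0415]
 [ 0.5493 -0.1246]
 [ 0.4654 -0.113 ]] [ 0.51289505 -0.07731832]
0.0847 -7.6
0.0838 -97.7
0.0846 172.1
0.0835 82.4
```

Call:
jog_arm:
  motion:
    - {"jaw":0,"xyz":[0,0,-0.04]}
    - {"jaw":0,"xyz":[0,0,-0.08]}
    - {"jaw":0,"xyz":[0,0,-0.12]}
    - {"jaw":0,"xyz":[0,0,-0.16]}
    - {"jaw":0,"xyz":[0,0,-0.18]}
    - {"jaw":0,"xyz":[0.02,0.03,-0.18]}
    - {"jaw":0,"xyz":[0.04,0.06,-0.18]}
    - {"jaw":0,"xyz":[0.06,0.1,-0.18]}
    - {"jaw":0,"xyz":[0.08,0.13,-0.18]}
    - {"jaw":0,"xyz":[0.1,0.16,-0.18]}
    - {"jaw":0,"xyz":[0.12,0.19,-0.18]}
    - {"jaw":0,"xyz":[0.14,0.22,-0.18]}
    - {"jaw":0,"xyz":[0.16,0.26,-0.18]}
    - {"jaw":0,"xyz":[0.18,0.29,-0.18]}
    - {"jaw":0,"xyz":[0.2,0.32,-0.18]}
    - {"jaw":0,"xyz":[0.22,0.35,-0.18]}
    - {"jaw":0,"xyz":[0.24,0.38,-0.18]}
    - {"jaw":0,"xyz":[0.245,0.393,-0.18]}
    - {"jaw":0,"xyz":[0.245,0.393,-0.18]}
    - {"jaw":0,"xyz":[0.245,0.393,-0.18]}

```text
t: 10.13
tool_pos: [0.6689, -0.1586, 0.1935]
tool_rot: [-3.14, 0.002, 0.002]
contact_force: [0.7, 1.1, -0.3]
opening: 0.0434
grip_force: 41.0
```

Run:
```python
from h import *
to(.670,-.159,.022)
a=ctrl.get_image('scene');cv2.imwrite('pics/s4.png',a[:,:,::-1])
```

```text
d [0.0014 0.0007 0.1715] r [-0.0012  0.0015 -0.0012] at [ 0.6689 -0.1586  0.1935] t 10.13
```

View pics/s4.png

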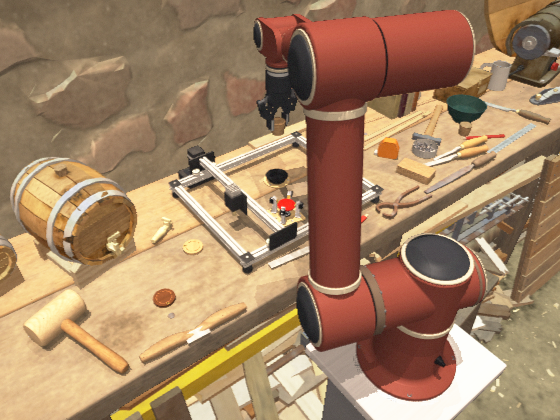

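The bung is held upright at about (279,127) in the scene, above the black nest at about (277,177). I lower it now.

Call:
jog_arm:
  motion:
    - {"jaw":0,"xyz":[0.001,0,0.04]}
    - {"jaw":0,"xyz":[0.001,0,0.08]}
    - {"jaw":0,"xyz":[0.001,0,0.12]}
    - {"jaw":0,"xyz":[0.001,0,0.14]}
    - {"jaw":0,"xyz":[0.001,0,0.15]}
    - {"jaw":0,"xyz":[0.001,0,0.157]}
    - {"jaw":0,"xyz":[0.001,0,0.162]}
    - {"jaw":0,"xyz":[0.001,0,0.166]}
    - {"jaw":0,"xyz":[0.001,0,0.166]}
    - {"jaw":0,"xyz":[0.001,0,0.166]}

```text
t: 11.02
tool_pos: [0.6714, -0.1588, 0.03]
tool_rot: [3.141, -0.0, 0.004]
contact_force: [0.7, 0.2, 0.3]
opening: 0.0437
grip_force: 40.9
```

Call:
jog_arm:
  motion:
    - {"jaw":0,"xyz":[0,0,0.002]}
    - {"jaw":0,"xyz":[0,0,0.004]}
    - {"jaw":0,"xyz":[0,0,0.006]}
    - {"jaw":0,"xyz":[0,0,0.006]}
    - {"jaw":0,"xyz":[0,0,0.006]}

```text
t: 11.43
tool_pos: [0.6702, -0.1585, 0.0221]
tool_rot: [-3.141, 0.0, 0.001]
contact_force: [-0.0, 1.1, -0.2]
opening: 0.0434
grip_force: 40.9
```

Call:
jog_arm:
  motion:
    - {"jaw":0,"xyz":[0,0,0.0015]}
    - {"jaw":0,"xyz":[0,0,0.002]}
    - {"jaw":0,"xyz":[0,0,0.002]}
    - {"jaw":0,"xyz":[0,0,0.002]}

```text
t: 11.77
tool_pos: [0.6704, -0.1586, 0.0218]
tool_rot: [-3.142, 0.0, 0.001]
contact_force: [-3.8, 2.1, 6.7]
opening: 0.0435
grip_force: 41.8
```

Call:
jog_arm:
  motion:
    - {"jaw":0.058}
    - {"jaw":0.058}
    - {"jaw":0.058}
    - {"jaw":0.058}
    - {"jaw":0.058,"xyz":[0,0,-0.03]}
    - {"jaw":0.07,"xyz":[0,0,-0.07]}
    - {"jaw":0.07,"xyz":[0,0,-0.11]}
    - {"jaw":0.07,"xyz":[0,0,-0.15]}
    - {"jaw":0.07,"xyz":[0,0,-0.18]}

```text
t: 12.52
tool_pos: [0.6712, -0.1588, 0.2044]
tool_rot: [3.14, -0.0, 0.006]
contact_force: [0.0, -1.0, 0.9]
opening: 0.0701
grip_force: 0.0
```

```bash
python3 -c "
from h import *
to(.4525,.3505,.1)"
```

```text
d [-0.2192 -0.5094  0.103 ] r [ 0.0013 -0.0037 -0.0002] at [ 0.6712 -0.1588  0.2044] t 12.52
```

Call:
jog_arm:
  motion:
    - {"jaw":0.065,"xyz":[-0.015,-0.035,0]}
    - {"jaw":0.065,"xyz":[-0.03,-0.07,0]}
    - {"jaw":0.065,"xyz":[-0.045,-0.11,0]}
    - {"jaw":0.065,"xyz":[-0.06,-0.14,0]}
    - {"jaw":0.065,"xyz":[-0.08,-0.18,0]}
    - {"jaw":0.065,"xyz":[-0.095,-0.22,0]}
    - {"jaw":0.065,"xyz":[-0.11,-0.26,0]}
    - {"jaw":0.065,"xyz":[-0.13,-0.3,0]}
    - {"jaw":0.065,"xyz":[-0.145,-0.34,0]}
    - {"jaw":0.065,"xyz":[-0.16,-0.37,0]}
    - {"jaw":0.065,"xyz":[-0.18,-0.41,0]}
    - {"jaw":0.065,"xyz":[-0.195,-0.45,0]}
    - {"jaw":0.065,"xyz":[-0.21,-0.49,0]}
    - {"jaw":0.065,"xyz":[-0.219,-0.5095,0]}
    - {"jaw":0.065,"xyz":[-0.219,-0.5095,0.04]}
    - {"jaw":0.065,"xyz":[-0.219,-0.5095,0.08]}
    - {"jaw":0.065,"xyz":[-0.219,-0.5095,0.12]}
    - {"jaw":0.065,"xyz":[-0.219,-0.5095,0.15]}
    - {"jaw":0.065,"xyz":[-0.219,-0.5095,0.15]}
    - {"jaw":0.065,"xyz":[-0.219,-0.5095,0.15]}

```text
t: 14.18
tool_pos: [0.45, 0.3502, 0.0485]
tool_rot: [3.139, -0.0, -0.006]
contact_force: [-0.1, 0.3, 0.2]
opening: 0.0653
grip_force: 0.0
```

Run:
```python
from h import *
to(.4525,.3505,.006)
a=ctrl.get_image('top');cv2.imwrite('pics/t5.png',a[:,:,::-1])
for t in(12,16,20):print(blob('top',a,344,163,.046,12,t))
cv2.imwrite('pics/g5.png',np.hstack([cv2.resize(a[130:240,280:390,::-1],(400,400)),cv2.resize(a[190:290,110:210,::-1],(400,400))]))
```

```text
d [ 0.0027 -0.0004  0.0425] r [ 0.0023  0.004  -0.0002] at [0.45   0.3502 0.0485] t 14.18
(array([343.4, 162. ]), array([ 0.6694, -0.1578,  0.046 ]), array([0.0417, 0.044 ]))
(array([343.4, 162. ]), array([ 0.6694, -0.1579,  0.046 ]), array([0.0417, 0.044 ]))
(array([343.5, 162. ]), array([ 0.6695, -0.158 ,  0.046 ]), array([0.0417, 0.044 ]))
```

View pics/g5.png

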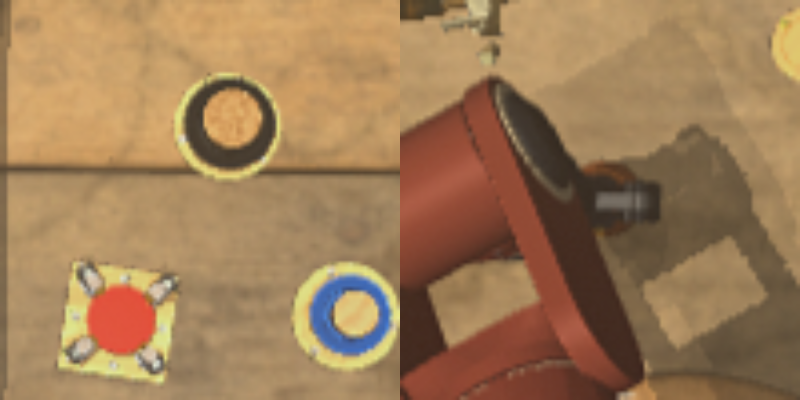

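Both bungs are seated and the gripper is above the dark tag. I'll go down gently and feel for the bench.

Call:
jog_arm:
  motion:
    - {"jaw":0.06,"xyz":[0.002,0,0.02]}
    - {"jaw":0.06,"xyz":[0.002,0,0.035]}
    - {"jaw":0.06,"xyz":[0.002,0,0.044]}
    - {"jaw":0.06,"xyz":[0.002,0,0.044]}
    - {"jaw":0.06,"xyz":[0.002,0,0.044]}
    - {"jaw":0.06,"xyz":[0.002,0,0.044]}

```text
t: 14.73
tool_pos: [0.4548, 0.3518, 0.0084]
tool_rot: [-3.14, 0.0, -0.005]
contact_force: [-0.9, 0.5, 0.3]
opening: 0.0599
grip_force: 0.0
```

Call:
jog_arm:
  motion:
    - {"jaw":0.06,"xyz":[0,0,0.002]}
    - {"jaw":0.06,"xyz":[0,0,0.004]}
    - {"jaw":0.06,"xyz":[0,0,0.004]}
    - {"jaw":0.06,"xyz":[0,0,0.004]}

```text
t: 15.07
tool_pos: [0.4534, 0.351, 0.0024]
tool_rot: [-3.142, 0.0, 0.0]
contact_force: [0.3, 0.1, 0.3]
opening: 0.06
grip_force: 0.0
```

Call:
jog_arm:
  motion:
    - {"jaw":0.06,"xyz":[0,0,0.002]}
    - {"jaw":0.06,"xyz":[0,0,0.002]}
    - {"jaw":0.06,"xyz":[0,0,0.003]}
    - {"jaw":0.06,"xyz":[0,0,0.003]}

```text
t: 15.4
tool_pos: [0.4533, 0.3509, -0.001]
tool_rot: [3.141, -0.0, -0.001]
contact_force: [1.0, -0.2, 0.8]
opening: 0.0602
grip_force: 0.0
```

Call:
jog_arm:
  motion:
    - {"jaw":0.06,"xyz":[0,0,0.001]}
    - {"jaw":0.06,"xyz":[0,0,0.002]}
    - {"jaw":0.06,"xyz":[0,0,0.002]}
    - {"jaw":0.06,"xyz":[0,0,0.002]}

```text
t: 15.73
tool_pos: [0.4534, 0.3509, -0.0028]
tool_rot: [3.141, -0.0, -0.0]
contact_force: [1.0, 0.0, 1.0]
opening: 0.0597
grip_force: 0.0
```

Call:
jog_arm:
  motion:
    - {"jaw":0.058,"xyz":[0,0,0.001]}
    - {"jaw":0.058,"xyz":[0,0,0.0015]}
    - {"jaw":0.058,"xyz":[0,0,0.0015]}
    - {"jaw":0,"xyz":[0,0,0.0015]}
    - {"jaw":0,"xyz":[0,0,0.0015]}
    - {"jaw":0,"xyz":[0,0,0.0015]}
    - {"jaw":0,"xyz":[0,0,0.0015]}
  grip_n: 40

```text
t: 16.32
tool_pos: [0.4542, 0.3515, -0.0032]
tool_rot: [-3.141, 0.0, -0.003]
contact_force: [0.3, -0.0, 4.4]
opening: 0.0514
grip_force: 45.0
```

Call:
jog_arm:
  motion:
    - {"jaw":0,"xyz":[0,0,-0.01]}
    - {"jaw":0,"xyz":[0,0,-0.04]}
    - {"jaw":0,"xyz":[0,0,-0.08]}
    - {"jaw":0,"xyz":[0,0,-0.12]}
    - {"jaw":0,"xyz":[0,0,-0.16]}
    - {"jaw":0,"xyz":[0,0,-0.2]}
    - {"jaw":0,"xyz":[0,0,-0.2]}
    - {"jaw":0,"xyz":[0,0,-0.2]}
    - {"jaw":0,"xyz":[0,0,-0.2]}

```text
t: 17.07
tool_pos: [0.4529, 0.3507, 0.1953]
tool_rot: [3.141, -0.0, -0.001]
contact_force: [-0.2, 0.6, -0.9]
opening: 0.0519
grip_force: 42.0
```

Run:
```python
from h import *
to(.5147,-.0762,.07,-.134)
a=ctrl.get_image('scene');u,v=map(int,proj('scene',[.4534,.351,.19]));print(u,v)
cv2.imwrite('pics/g6.png',cv2.resize(a[v-45:v+45,u-60:u+60,::-1],(480,360)))
```

```text
d [0.062  0.4268 0.1255] r [0.0005 0.0008 0.1338] at [0.4529 0.3507 0.1953] t 17.07
151 242
```

View pics/g6.png

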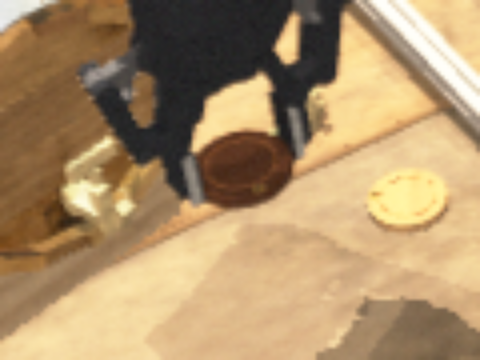

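The dark tag is held flat, its underside about 3 mm above the TCP level. Before placing it I'll refine the magazine centre from both views.

Run:
```python
from h import *
a=ctrl.get_image('top');s=ctrl.get_image('scene')
for n,im in(('top',a),('scene',s)):
    h=cv2.cvtColor(np.ascontiguousarray(im),cv2.COLOR_RGB2HSV)
    u,v=map(int,proj(n,[.515,-.076,.046]))
    m=cv2.inRange(h,(0,150,100),(8,255,255))|cv2.inRange(h,(172,150,100),(180,255,255))
    k=np.zeros_like(m);k[v-16:v+17,u-20:u+21]=255;m&=k
    p=cv2.convexHull(cv2.findNonZero(m));e=cv2.fitEllipse(p);M=cv2.moments(p)
    q=np.array([ray(n,*x[0],.046)[:2] for x in p]);c,r=cv2.minEnclosingCircle(q.astype(np.float32))
    print(n,'ellipse',np.round(ray(n,*e[0],.046),4),'moment',np.round(ray(n,M['m10']/M['m00'],M['m01']/M['m00'],.046),4),'circ',np.round(c,4),r)
# base outline in new top picture
    m=cv2.inRange(h,(20,80,170),(35,255,255));u,v=map(int,proj(n,[.515,-.076,.008]))
    k=np.zeros_like(m);k[v-21:v+22,u-22:u+23]=255;m&=k;m=cv2.morphologyEx(m,cv2.MORPH_OPEN,np.ones((2,2)))
    q=np.array([ray(n,*x[0],.008)[:2] for x in cv2.findNonZero(m)]).astype(np.float32)
    print(n,'base',cv2.minAreaRect(q))
x=cv2.resize(s[170:240,250:330,::-1],(480,420),interpolation=cv2.INTER_CUBIC);y=cv2.resize(a[195:243,286:340,::-1],(472,420),interpolation=cv2.INTER_CUBIC)
cv2.imwrite('pics/g7.png',np.hstack([x,y])[:,:800])
```

```text
top ellipse [ 0.5159 -0.0749  0.046 ] moment [ 0.5159 -0.075   0.046 ] circ [ 0.5158 -0.075 ] 0.02530718594789505
top base ((0.5129102468490601, -0.0772337019443512), (0.08350944519042969, 0.08466662466526031), 82.39657592773438)
scene ellipse [ 0.5123 -0.0741  0.046 ] moment [ 0.5123 -0.0739  0.046 ] circ [ 0.5121 -0.0746] 0.026841720566153526
scene base ((0.5515695810317993, -0.08313378691673279), (0.08566126227378845, 0.07829023897647858), 67.57745361328125)
```

View pics/g7.png

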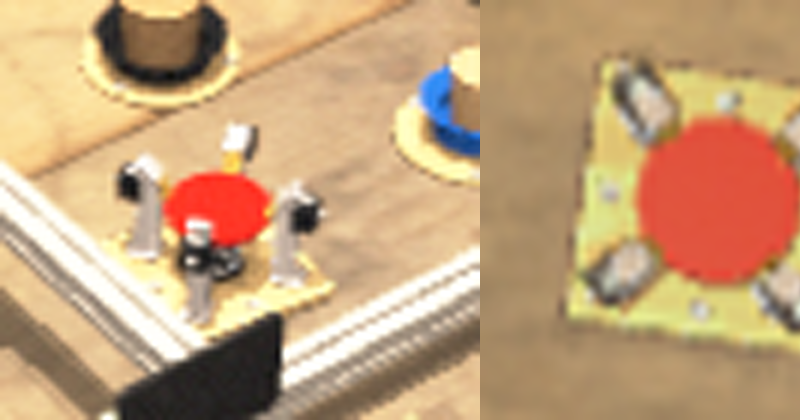

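The crop shows the magazine empty with the red plate up. Averaging the estimates puts its axis at about (0.5145, -0.0755) with yaw -0.134.

Call:
jog_arm:
  motion:
    - {"jaw":0,"xyz":[0.006,0.04,0],"rot":[0,0,0.02]}
    - {"jaw":0,"xyz":[0.012,0.08,0],"rot":[0,0,0.04]}
    - {"jaw":0,"xyz":[0.018,0.12,0],"rot":[0,0,0.06]}
    - {"jaw":0,"xyz":[0.024,0.16,0],"rot":[0,0,0.08]}
    - {"jaw":0,"xyz":[0.03,0.2,0],"rot":[0,0,0.1]}
    - {"jaw":0,"xyz":[0.036,0.24,0],"rot":[0,0,0.12]}
    - {"jaw":0,"xyz":[0.042,0.28,0],"rot":[0,0,0.134]}
    - {"jaw":0,"xyz":[0.048,0.32,0],"rot":[0,0,0.134]}
    - {"jaw":0,"xyz":[0.054,0.36,0],"rot":[0,0,0.134]}
    - {"jaw":0,"xyz":[0.06,0.4,0],"rot":[0,0,0.134]}
    - {"jaw":0,"xyz":[0.062,0.426,0],"rot":[0,0,0.134]}
    - {"jaw":0,"xyz":[0.062,0.426,0.03],"rot":[0,0,0.134]}
    - {"jaw":0,"xyz":[0.062,0.426,0.06],"rot":[0,0,0.134]}
    - {"jaw":0,"xyz":[0.062,0.426,0.09],"rot":[0,0,0.134]}
    - {"jaw":0,"xyz":[0.062,0.426,0.11],"rot":[0,0,0.134]}
    - {"jaw":0,"xyz":[0.062,0.426,0.12],"rot":[0,0,0.134]}
    - {"jaw":0,"xyz":[0.062,0.426,0.13],"rot":[0,0,0.134]}
    - {"jaw":0,"xyz":[0.062,0.426,0.13],"rot":[0,0,0.134]}
    - {"jaw":0,"xyz":[0.062,0.426,0.13],"rot":[0,0,0.134]}

```text
t: 18.8
tool_pos: [0.5156, -0.075, 0.066]
tool_rot: [-3.134, 0.21, 0.0]
contact_force: [0.5, -0.9, -0.4]
opening: 0.0521
grip_force: 42.0
```

Run:
```python
from h import *
to(.515,-.0755,.051,-.134)
```

```text
d [-0.0005  0.0006  0.015 ] r [-0.  0. -0.] at [ 0.5156 -0.075   0.066 ] t 18.8
```

Call:
jog_arm:
  motion:
    - {"jaw":0,"xyz":[0,0,0.004]}
    - {"jaw":0,"xyz":[0,0,0.008]}
    - {"jaw":0,"xyz":[0,0,0.011]}
    - {"jaw":0,"xyz":[0,0,0.011]}
    - {"jaw":0,"xyz":[0,0,0.011]}

```text
t: 19.22
tool_pos: [0.5154, -0.075, 0.0549]
tool_rot: [-3.135, 0.211, -0.0]
contact_force: [-0.7, 0.9, -0.4]
opening: 0.052
grip_force: 42.0
```

Call:
jog_arm:
  motion:
    - {"jaw":0,"xyz":[0,0,0.002]}
    - {"jaw":0,"xyz":[0,0,0.003]}
    - {"jaw":0,"xyz":[0,0,0.003]}
    - {"jaw":0,"xyz":[0,0,0.003]}

```text
t: 19.55
tool_pos: [0.5156, -0.0751, 0.052]
tool_rot: [3.134, -0.211, 0.001]
contact_force: [0.6, -0.6, -0.2]
opening: 0.052
grip_force: 42.0
```

Call:
jog_arm:
  motion:
    - {"jaw":0,"xyz":[0,0,0.001]}
    - {"jaw":0,"xyz":[0,0,0.002]}
    - {"jaw":0,"xyz":[0,0,0.002]}
    - {"jaw":0,"xyz":[0,0,0.002]}

```text
t: 19.88
tool_pos: [0.516, -0.0752, 0.0504]
tool_rot: [3.134, -0.211, 0.003]
contact_force: [1.3, 0.5, 2.7]
opening: 0.0519
grip_force: 42.2
```

Call:
jog_arm:
  motion:
    - {"jaw":0.066}
    - {"jaw":0.066}
    - {"jaw":0.066}
    - {"jaw":0.066}
    - {"jaw":0.066,"xyz":[0,0,-0.02]}
    - {"jaw":0.066,"xyz":[0,0,-0.05]}
    - {"jaw":0,"xyz":[0,0,-0.05]}
    - {"jaw":0,"xyz":[0,0,-0.05]}
    - {"jaw":0,"xyz":[0,0,-0.05]}
    - {"jaw":0,"xyz":[0,0,-0.05]}
    - {"jaw":0,"xyz":[0,0,-0.05]}
    - {"jaw":0,"xyz":[0,0,-0.05]}

```text
t: 20.88
tool_pos: [0.5145, -0.0748, 0.0986]
tool_rot: [-3.134, 0.211, 0.003]
contact_force: [0.0, 1.3, 0.3]
opening: 0.0003
grip_force: 0.0
```

Run:
```python
from h import *
s=ctrl.get_image('scene');a=ctrl.get_image('top')
cv2.imwrite('pics/g8.png',np.hstack([cv2.resize(s[140:240,240:340,::-1],(400,400)),cv2.resize(a[180:250,278:348,::-1],(400,400))]))
to(.515,-.0755,.062,-.134)
```

```text
d [0.0002 0.0006 0.037 ] r [-0.0002  0.0014 -0.0002] at [ 0.5149 -0.0749  0.099 ] t 20.98
```

View pics/g8.png

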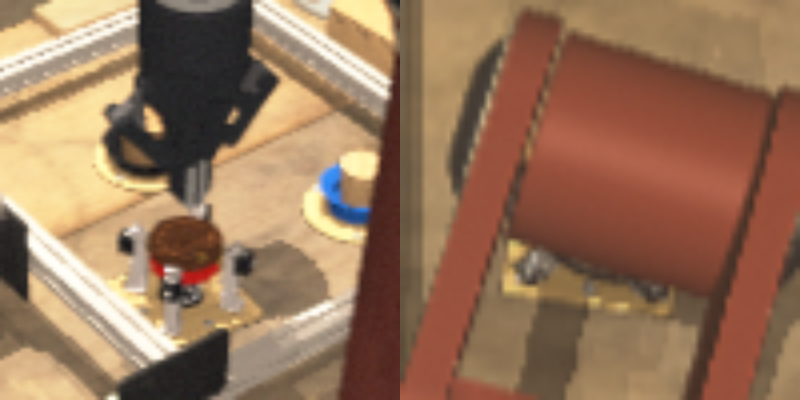

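The dark tag lies flat on the latches under the shut fingers, at about (185,240) in the left crop. I press it now.

Call:
jog_arm:
  motion:
    - {"jaw":0,"xyz":[0,0,0.02]}
    - {"jaw":0,"xyz":[0,0,0.032]}
    - {"jaw":0,"xyz":[0,0,0.037]}
    - {"jaw":0,"xyz":[0,0,0.04]}
    - {"jaw":0,"xyz":[0,0,0.043]}
    - {"jaw":0,"xyz":[0,0,0.046]}
    - {"jaw":0,"xyz":[0,0,0.049]}
    - {"jaw":0,"xyz":[0,0,0.052]}
    - {"jaw":0,"xyz":[0,0,0.054]}
    - {"jaw":0,"xyz":[0,0,0.054]}
    - {"jaw":0,"xyz":[0,0,0.054]}

```text
t: 21.9
tool_pos: [0.5161, -0.075, 0.0475]
tool_rot: [-3.134, 0.21, -0.001]
contact_force: [-3.4, 1.4, 8.8]
opening: -0.0
grip_force: 4.1
```

Call:
jog_arm:
  motion:
    - {"jaw":0,"xyz":[0,0,0.002]}
    - {"jaw":0,"xyz":[0,0,0.003]}
    - {"jaw":0,"xyz":[0,0,0.003]}
    - {"jaw":0,"xyz":[0,0,0.003]}

```text
t: 22.23
tool_pos: [0.5161, -0.075, 0.0444]
tool_rot: [-3.134, 0.211, -0.001]
contact_force: [-2.3, 1.5, 7.4]
opening: 0.0005
grip_force: 3.9
```

Call:
jog_arm:
  motion:
    - {"jaw":0,"xyz":[0,0,0.001]}
    - {"jaw":0,"xyz":[0,0,0.003]}
    - {"jaw":0,"xyz":[0,0,0.003]}
    - {"jaw":0,"xyz":[0,0,0.003]}
    - {"jaw":0,"xyz":[0,0,0.003]}

```text
t: 22.65
tool_pos: [0.5161, -0.075, 0.0413]
tool_rot: [-3.134, 0.211, -0.001]
contact_force: [-2.6, 1.2, 7.3]
opening: 0.0003
grip_force: 3.7
```

Call:
jog_arm:
  motion:
    - {"jaw":0,"xyz":[0,0,-0.005]}
    - {"jaw":0,"xyz":[0,0,-0.02]}
    - {"jaw":0,"xyz":[0,0,-0.06]}
    - {"jaw":0,"xyz":[0,0,-0.1]}
    - {"jaw":0.07,"xyz":[0,0,-0.14]}
    - {"jaw":0.07,"xyz":[0,0,-0.155]}
    - {"jaw":0.07,"xyz":[0,0,-0.155]}
    - {"jaw":0.07,"xyz":[0,0,-0.155]}

```text
t: 23.32
tool_pos: [0.5159, -0.0752, 0.196]
tool_rot: [3.134, -0.211, 0.004]
contact_force: [1.0, 0.6, -0.0]
opening: 0.0484
grip_force: 0.0
```

```bash
python3 -c "
from h import *
to(.563,.208,.1)"
```

```text
d [ 0.0086 -0.287   0.0959] r [ 0.0006 -0.0023 -0.1342] at [ 0.5159 -0.0752  0.196 ] t 23.32
```

Call:
jog_arm:
  motion:
    - {"jaw":0.065,"xyz":[0.001,-0.04,0],"rot":[0,0,-0.02]}
    - {"jaw":0.065,"xyz":[0.002,-0.08,0],"rot":[0,0,-0.04]}
    - {"jaw":0.065,"xyz":[0.003,-0.12,0],"rot":[0,0,-0.06]}
    - {"jaw":0.065,"xyz":[0.004,-0.16,0],"rot":[0,0,-0.08]}
    - {"jaw":0.065,"xyz":[0.005,-0.2,0],"rot":[0,0,-0.1]}
    - {"jaw":0.065,"xyz":[0.007,-0.24,0],"rot":[0,0,-0.12]}
    - {"jaw":0.065,"xyz":[0.0086,-0.28,0],"rot":[0,0,-0.134]}
    - {"jaw":0.065,"xyz":[0.0086,-0.287,0],"rot":[0,0,-0.134]}
    - {"jaw":0.065,"xyz":[0.0086,-0.287,0.04],"rot":[0,0,-0.134]}
    - {"jaw":0.065,"xyz":[0.0086,-0.287,0.08],"rot":[0,0,-0.134]}
    - {"jaw":0.065,"xyz":[0.0086,-0.287,0.12],"rot":[0,0,-0.134]}
    - {"jaw":0.065,"xyz":[0.0086,-0.287,0.15],"rot":[0,0,-0.134]}
    - {"jaw":0.065,"xyz":[0.0086,-0.287,0.15],"rot":[0,0,-0.134]}
    - {"jaw":0.065,"xyz":[0.0086,-0.287,0.15],"rot":[0,0,-0.134]}
    - {"jaw":0.065,"xyz":[0.0086,-0.287,0.15],"rot":[0,0,-0.134]}

```text
t: 24.57
tool_pos: [0.5628, 0.2082, 0.0457]
tool_rot: [-3.141, 0.001, -0.001]
contact_force: [1.3, -0.2, 1.4]
opening: 0.0653
grip_force: 0.0
```

Run:
```python
from h import *
s=ctrl.get_image('scene');a=ctrl.get_image('top')
cv2.imwrite('pics/g9.png',np.hstack([cv2.resize(s[170:240,250:320,::-1],(400,400)),cv2.resize(a[180:250,278:348,::-1],(400,400))]))
to(.563,.208,-.0035)
for t in (16,22):print(blob('top',a,313,217,.046,12,t))
```

```text
d [-0.0016  0.0006  0.0513] r [-0.001  -0.0047 -0.0004] at [0.5644 0.2086 0.0478] t 24.67
(array([312.9, 216.7]), array([ 0.5179, -0.0749,  0.046 ]), array([0.0575, 0.052 ]))
(array([312.9, 217.1]), array([ 0.517 , -0.0751,  0.046 ]), array([0.0575, 0.052 ]))
```

View pics/g9.png

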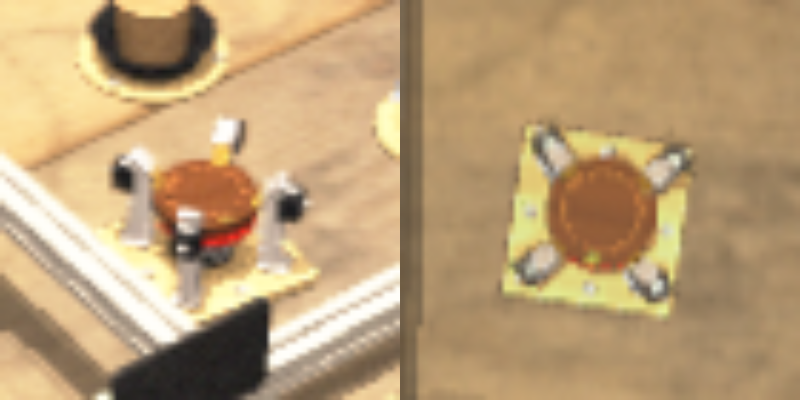

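The tag sits lower now, but red shows along its near and right edge. I'll enlarge that to check whether it is level.

Run:
```python
from h import *
s=sum(ctrl.get_image('scene').astype(float) for _ in range(2))/2;a=ctrl.get_image('top')
cv2.imwrite('pics/g10.png',np.hstack([cv2.resize(s[190:225,265:310,::-1].astype(np.uint8),(450,350),interpolation=cv2.INTER_NEAREST),cv2.resize(a[200:235,296:331,::-1],(350,350),interpolation=cv2.INTER_NEAREST)]))
# expected outlines of a level caught tag: top circle at .046, for both views, bottom .038
c=np.array([.515,-.0755])
for z in(.046,.038,.054,.062):
    for n in('scene','top'):
        q=np.array([proj(n,[c[0]+.027*np.cos(t),c[1]+.027*np.sin(t),z]) for t in np.linspace(0,6.28,60)])
        o=np.array([265,190]) if n=='scene' else np.array([296,200])
        print(z,n,'crop px min',((q.min(0)-o)*10).round(),'max',((q.max(0)-o)*10).round())
```

```text
0.046 scene crop px min [113.  77.] max [302. 198.]
0.046 top crop px min [72. 80.] max [270. 277.]
0.038 scene crop px min [113.  98.] max [301. 220.]
0.038 top crop px min [71. 82.] max [268. 278.]
0.054 scene crop px min [114.  56.] max [303. 177.]
0.054 top crop px min [72. 77.] max [271. 276.]
0.062 scene crop px min [114.  34.] max [304. 155.]
0.062 top crop px min [73. 75.] max [273. 275.]
```

View pics/g10.png

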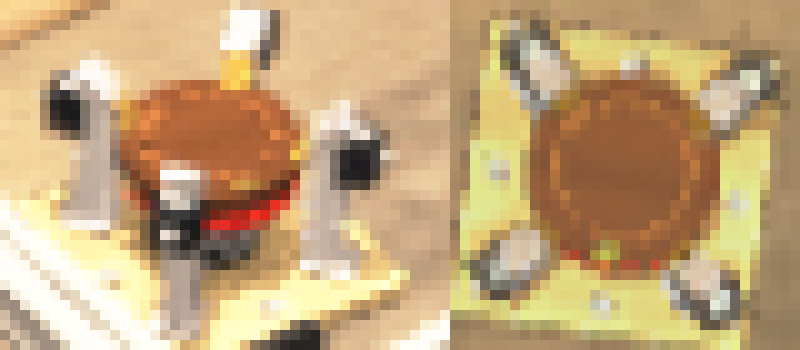

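The tag's top spans rows 77 to about 200 in the scene crop, matching a level tag at 46 mm (77 to 198 predicted), so it is caught. Next is the pale tag.

Call:
jog_arm:
  motion:
    - {"jaw":0.06,"xyz":[-0.001,0,0.02]}
    - {"jaw":0.06,"xyz":[-0.001,0,0.035]}
    - {"jaw":0.06,"xyz":[-0.001,0,0.04]}
    - {"jaw":0.06,"xyz":[-0.001,0,0.044]}
    - {"jaw":0.06,"xyz":[-0.001,0,0.044]}
    - {"jaw":0.06,"xyz":[-0.001,0,0.044]}
    - {"jaw":0.06,"xyz":[-0.001,0,0.044]}

```text
t: 25.4
tool_pos: [0.5622, 0.2085, 0.0021]
tool_rot: [-3.141, 0.0, -0.003]
contact_force: [-0.0, -0.5, 0.1]
opening: 0.0599
grip_force: 0.0
```

```bash
python3 -c "
from h import *
to(.563,.208,-.0035)"
```

```text
d [0.0008 0.0005 0.0056] r [-0.0005 -0.002  -0.0001] at [0.5622 0.2085 0.0021] t 25.4
```

Call:
jog_arm:
  motion:
    - {"jaw":0.058,"xyz":[0.001,0,0.002]}
    - {"jaw":0.058,"xyz":[0.001,0,0.004]}
    - {"jaw":0.058,"xyz":[0.001,0,0.0055]}
    - {"jaw":0.058,"xyz":[0.001,0,0.0055]}
    - {"jaw":0.058,"xyz":[0.001,0,0.0055]}
    - {"jaw":0,"xyz":[0.001,0,0.0055]}
    - {"jaw":0,"xyz":[0.001,0,0.0055]}
    - {"jaw":0,"xyz":[0.001,0,0.0055]}
    - {"jaw":0,"xyz":[0.001,0,0.0055]}

```text
t: 26.15
tool_pos: [0.5634, 0.2086, -0.0033]
tool_rot: [-3.141, 0.0, -0.003]
contact_force: [-0.0, 0.3, 6.3]
opening: 0.0519
grip_force: 45.0
```

Call:
jog_arm:
  motion:
    - {"jaw":0,"xyz":[0,0,-0.01]}
    - {"jaw":0,"xyz":[0,0,-0.04]}
    - {"jaw":0,"xyz":[0,0,-0.08]}
    - {"jaw":0,"xyz":[0,0,-0.12]}
    - {"jaw":0,"xyz":[0,0,-0.16]}
    - {"jaw":0,"xyz":[0,0,-0.2]}
    - {"jaw":0,"xyz":[0,0,-0.2]}
    - {"jaw":0,"xyz":[0,0,-0.2]}

```text
t: 26.82
tool_pos: [0.5641, 0.2087, 0.1998]
tool_rot: [-3.14, 0.0, -0.011]
contact_force: [-0.7, -0.7, -1.1]
opening: 0.052
grip_force: 41.9
```

```bash
python3 -c "
from h import *
to(.515,-.0755,.066,-.134)"
```

```text
d [-0.05    0.2845  0.133 ] r [-0.0022 -0.0071  0.1339] at [0.5641 0.2087 0.1998] t 26.82
```

Call:
jog_arm:
  motion:
    - {"jaw":0,"xyz":[-0.007,0.04,0],"rot":[0,0,0.02]}
    - {"jaw":0,"xyz":[-0.014,0.08,0],"rot":[0,0,0.04]}
    - {"jaw":0,"xyz":[-0.02,0.12,0],"rot":[0,0,0.06]}
    - {"jaw":0,"xyz":[-0.027,0.16,0],"rot":[0,0,0.08]}
    - {"jaw":0,"xyz":[-0.034,0.2,0],"rot":[0,0,0.1]}
    - {"jaw":0,"xyz":[-0.041,0.24,0],"rot":[0,0,0.12]}
    - {"jaw":0,"xyz":[-0.048,0.275,0],"rot":[0,0,0.134]}
    - {"jaw":0,"xyz":[-0.048,0.284,0],"rot":[0,0,0.134]}
    - {"jaw":0,"xyz":[-0.048,0.284,0.03],"rot":[0,0,0.134]}
    - {"jaw":0,"xyz":[-0.048,0.284,0.06],"rot":[0,0,0.134]}
    - {"jaw":0,"xyz":[-0.048,0.284,0.09],"rot":[0,0,0.134]}
    - {"jaw":0,"xyz":[-0.048,0.284,0.11],"rot":[0,0,0.134]}
    - {"jaw":0,"xyz":[-0.048,0.284,0.12],"rot":[0,0,0.134]}
    - {"jaw":0,"xyz":[-0.048,0.284,0.13],"rot":[0,0,0.134]}
    - {"jaw":0,"xyz":[-0.048,0.284,0.13],"rot":[0,0,0.134]}
    - {"jaw":0,"xyz":[-0.048,0.284,0.13],"rot":[0,0,0.134]}

```text
t: 28.15
tool_pos: [0.5144, -0.0755, 0.0655]
tool_rot: [-3.134, 0.21, 0.0]
contact_force: [1.0, -0.8, 0.0]
opening: 0.0518
grip_force: 42.0
```

```bash
python3 -c "
from h import *
to(.515,-.0755,.051,-.134)"
```

```text
d [ 0.0006 -0.0001  0.0145] r [-0.0001  0.0001  0.0002] at [ 0.5144 -0.0755  0.0655] t 28.15
```

Call:
jog_arm:
  motion:
    - {"jaw":0,"xyz":[0.0005,0,0.004]}
    - {"jaw":0,"xyz":[0.0005,0,0.008]}
    - {"jaw":0,"xyz":[0.0005,0,0.011]}
    - {"jaw":0,"xyz":[0.0005,0,0.013]}
    - {"jaw":0,"xyz":[0.0005,0,0.015]}
    - {"jaw":0,"xyz":[0.0005,0,0.015]}
    - {"jaw":0,"xyz":[0.0005,0,0.015]}

```text
t: 28.73
tool_pos: [0.5154, -0.0757, 0.0508]
tool_rot: [-3.134, 0.211, -0.002]
contact_force: [2.2, 1.7, 1.3]
opening: 0.0518
grip_force: 42.0
```

Call:
jog_arm:
  motion:
    - {"jaw":0.066}
    - {"jaw":0.066}
    - {"jaw":0.066}
    - {"jaw":0.066}
    - {"jaw":0.066,"xyz":[0,0,-0.02]}
    - {"jaw":0.066,"xyz":[0,0,-0.05]}
    - {"jaw":0,"xyz":[0,0,-0.05]}
    - {"jaw":0,"xyz":[0,0,-0.05]}
    - {"jaw":0,"xyz":[0,0,-0.05]}
    - {"jaw":0,"xyz":[0,0,-0.05]}
    - {"jaw":0,"xyz":[0,0,-0.05]}
    - {"jaw":0,"xyz":[0,0,-0.05]}

```text
t: 29.73
tool_pos: [0.5139, -0.0756, 0.0991]
tool_rot: [-3.134, 0.211, 0.004]
contact_force: [-0.4, 0.5, -0.0]
opening: -0.0005
grip_force: 0.0
```

Run:
```python
from h import *
s=ctrl.get_image('scene')
cv2.imwrite('pics/g11.png',cv2.resize(s[140:240,240:340,::-1],(500,500)))
to(.5155,-.0755,.042,-.134)
```

```text
d [ 0.0015 -0.0003  0.0573] r [-0.0003  0.0019 -0.0002] at [ 0.5141 -0.0756  0.0993] t 29.78
```

View pics/g11.png

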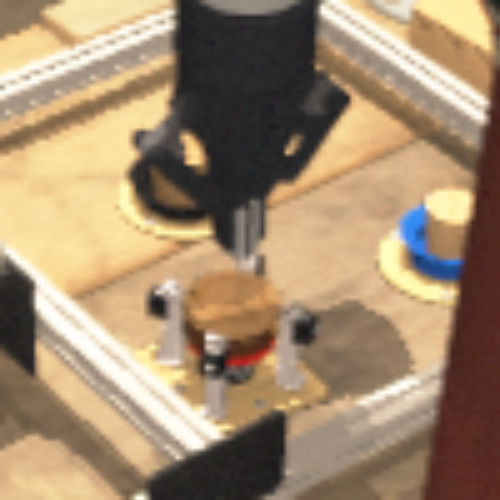

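The pale tag lies flat on the latches above the dark one, at about (233,295). I press it down in one smooth run.

Call:
jog_arm:
  motion:
    - {"jaw":0,"xyz":[0.001,0,0.02]}
    - {"jaw":0,"xyz":[0.001,0,0.032]}
    - {"jaw":0,"xyz":[0.001,0,0.037]}
    - {"jaw":0,"xyz":[0.001,0,0.04]}
    - {"jaw":0,"xyz":[0.001,0,0.043]}
    - {"jaw":0,"xyz":[0.001,0,0.046]}
    - {"jaw":0,"xyz":[0.001,0,0.049]}
    - {"jaw":0,"xyz":[0.001,0,0.052]}
    - {"jaw":0,"xyz":[0.001,0,0.055]}
    - {"jaw":0,"xyz":[0.001,0,0.058]}
    - {"jaw":0,"xyz":[0.001,0,0.059]}
    - {"jaw":0,"xyz":[0.001,0,0.059]}
    - {"jaw":0,"xyz":[0.001,0,0.059]}

```text
t: 30.87
tool_pos: [0.5166, -0.076, 0.0429]
tool_rot: [-3.134, 0.211, -0.002]
contact_force: [-1.3, 1.4, 8.7]
opening: 0.0001
grip_force: 4.1
```

Call:
jog_arm:
  motion:
    - {"jaw":0,"xyz":[0,0,0.001]}
    - {"jaw":0,"xyz":[0,0,0.0018]}
    - {"jaw":0,"xyz":[0,0,0.0018]}
    - {"jaw":0,"xyz":[0,0,0.0018]}

```text
t: 31.2
tool_pos: [0.5166, -0.076, 0.0413]
tool_rot: [-3.134, 0.211, -0.001]
contact_force: [-2.2, 1.4, 9.2]
opening: 0.0
grip_force: 4.8
```

Call:
jog_arm:
  motion:
    - {"jaw":0,"xyz":[0,0,-0.005]}
    - {"jaw":0,"xyz":[0,0,-0.02]}
    - {"jaw":0,"xyz":[0,0,-0.06]}
    - {"jaw":0,"xyz":[0,0,-0.1]}
    - {"jaw":0,"xyz":[0,0,-0.14]}
    - {"jaw":0,"xyz":[0,0,-0.16]}
    - {"jaw":0,"xyz":[0,-0.04,-0.16]}
    - {"jaw":0,"xyz":[0,-0.08,-0.16]}
    - {"jaw":0,"xyz":[0,-0.12,-0.16]}
    - {"jaw":0,"xyz":[0,-0.16,-0.16]}
    - {"jaw":0,"xyz":[0,-0.2,-0.16]}
    - {"jaw":0,"xyz":[0,-0.24,-0.16]}
    - {"jaw":0,"xyz":[0,-0.24,-0.16]}
    - {"jaw":0,"xyz":[0,-0.24,-0.16]}
    - {"jaw":0,"xyz":[0,-0.24,-0.16]}

```text
t: 32.45
tool_pos: [0.5475, 0.1618, 0.199]
tool_rot: [3.134, -0.21, -0.001]
contact_force: [0.2, -0.0, 0.6]
opening: -0.0001
grip_force: 0.0
```

Run:
```python
from h import *
s=ctrl.get_image('scene');a=ctrl.get_image('top')
cv2.imwrite('pics/g12.png',np.hstack([cv2.resize(s[190:225,265:310,::-1],(450,350),interpolation=cv2.INTER_NEAREST),cv2.resize(a[140:240,290:390,::-1],(350,350))]))
print([np.round(ray('top',u,190,.083),3) for u in (268,280)])
print(blob('top',a,377,216,.046,10,20),blob('top',a,343,162,.046,12,16),blob('top',a,313,217,.046,12,18))
```

```text
[array([0.586, 0.047, 0.083]), array([0.586, 0.015, 0.083])]
(array([377.4, 215.5]), array([ 0.5229, -0.2511,  0.046 ]), array([0.0329, 0.0328])) (array([343.4, 162. ]), array([ 0.6694, -0.1579,  0.046 ]), array([0.0417, 0.044 ])) (array([312.8, 217. ]), array([ 0.5172, -0.0748,  0.046 ]), array([0.0657, 0.0629]))
```

View pics/g12.png

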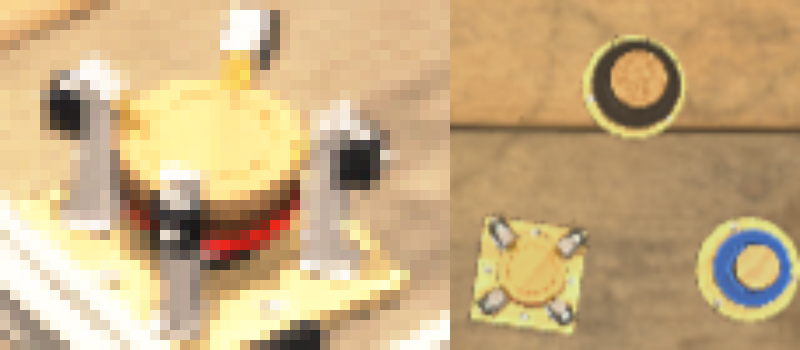

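The pale tag is level with its top at 46 mm (rows 77 to about 200), the dark tag is beneath it, and both bungs are seated. I hand the job in.

```bash
python3 -c "
from station import ctrl
print(ctrl.finish_job())"
```

```text
the job is handed in; nothing more can be done
None
```

I handed the job in at about 32 s: in the final pictures both bungs stand seated in their nests and both tags sit under the latches with the dark one below the pale, and I never moved the gantry; the hand-in returned no verdict.

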